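# Twist-lock a spring nut into a cast-in channel

## Task

Take the orange-tabbed spring nut out of the wooden holder and lock it in the steel channel of the concrete beam at the red mark: put it through the slot lengthwise, press it down against its spring, turn it a quarter turn so that it lies across the slot, and let it come up until its grooves have caught both lips, then let go. The channel is not quite central in the beam, so feel for the slot and press gently, without forcing the nut against the steel, and leave the stones, the hammer and the tub where they are.

Things in the scene. Friction and masses are not known exactly. Their poses are not given: they have to be found in the camera images.
- nut: Spring channel nut, loose, 0.1 to 0.17 kg. Origin: middle of the underside of its steel bar; x along the bar, z up the stud. Bar 40 mm long (x), 22 wide (y), 12 high, corners cut away (within a 42 mm circle). Two grooves cross its top along y, 3.5 mm deep, each 9.5 to 17.5 mm from the middle. Works either way round, turned in either sense. More than 25 N against beam or channel damages it.
- nut_tab (a point): Centre of the nut's orange plastic grip tab, 52 mm above the nut's origin, on its z axis; axes as the nut's. The tab is 32 mm (x) by 12 mm (y) by 28 mm high (38 to 66 mm above the nut's origin), on a 10 mm stud: take it by its 12 mm thickness.
- nut_tip (a point): Where the free end of the nut's spring plunger is when not pushed in, 16 mm below the nut's origin (not moving with the plunger). The plunger is round, 10 mm in diameter, tapered to 6 mm at the tip, rigid sideways; it yields upwards with 3 N at first touch plus 0.6 N per mm and meets its stop after 12 mm (10 N).
- beam: Concrete beam, fixed, pebble mosaic on both ends. Origin: centre of its underside; y along it (340 mm), x across (110 mm), z up. Concrete top at 70 mm; stones to 81 mm high, only beyond 110 mm from the middle. A steel channel 220 mm long with a slot is cast in along its top, parallel to y.
- slot (a point): Point of the beam at the level of the channel's top, 73 mm above the beam's origin, on the beam's centre line; axes as the beam's. The slot is 24 mm wide (x) but its middle lies up to 6.5 mm to either side of this line (not measured: see or feel it). Its lips are 3 mm thick and reach 9 mm down from this level. The space below is 47 mm wide; its floor is 29.5 mm below this level.
- lock_level (a point): Point on the beam's centre line, 55.5 mm above the beam's origin: the height of the nut's origin when its grooves sit up on the lips. The nut turns freely under the lips only with its origin lower than 52 mm above the beam's origin; the plunger meets its stop at 47.5 mm. Turn it at about 50 mm.
- mark: Red paint line 5 mm wide across the beam, over its top and down both long sides, with a gap at the slot. Origin: where the mark crosses the beam's centre line, at the level of the beam's underside; axes as the beam's: the nut belongs at y = 0 of this frame.
- holder: Block of wood, fixed, 66 by 66 by 40 mm high, origin at the centre of its underside. The nut's bar rests on its top and the plunger hangs in a 22 mm hole in its middle.
- hammer: Hammer, loose, lying on the bench, 240 mm long; origin under it.
- tub: White open plastic tub, loose, 110 mm in diameter, 75 mm high; origin at the centre of its underside.
- stone: Reddish-brown flat stone, loose, 58 mm in diameter, 28 mm high; origin at the centre of its underside.
- pebble: Pale flat pebble, loose, 64 mm in diameter, 32 mm high; origin at the centre of its underside.
There are look-alikes about, which are no part of the job. What is shaped like the nut but blue or turquoise is not meant.

How it is judged:
On the way:
1. the nut is through the slot lengthwise, its top below the lips (z of nut in the frame of beam below 0.0525 m and angle between the x axis of nut and the y axis of beam, either way round below 0.3 rad and x of nut in the frame of beam between -0.01 and 0.01 m), for 0.05 s.
At the end, for the whole second after the job is handed in: The nut is at rest in the channel, across the slot (within 0.2 rad), upright (within 0.1 rad), its grooves up on both lips (underside 54 to 57 mm above the beam's underside), within 10 mm of the beam's centre line and within 12 mm of the red mark along the channel (z of nut in the frame of beam between 0.054 and 0.057 m and angle between the x axis of nut and the x axis of beam, either way round below 0.2 rad and angle between nut's own z axis and vertical below 0.1 rad and x of nut in the frame of beam between -0.01 and 0.01 m and y of nut in the frame of mark between -0.012 and 0.012 m and linear speed of nut below 0.02 m/s); the robot touches nothing.
It fails at once if the nut is forced against the beam or channel with more than 25 N (contact force between nut and beam above 25 N).
It fails at once if the hammer, the tub, the stone or the pebble is moved by more than 20 mm (distance of any of hammer, tub, stone, pebble from where it was at the start of the episode above 0.02 m).
It also fails if it takes over 58 s, if anything falls off the work surface, if the arm or the gripper's body presses on something with over 40 N, if the wrist force passes 120 N, or if a joint passes its speed limit or range.

## Robot

A 7-joint arm with a two-finger parallel gripper is mounted at the origin on the work surface. World frame = base frame: x ahead of the robot, y to its left, z up, the work surface at z = 0. Lengths are in m, angles in rad, forces in N, time in s.
With the tool pointing down it reaches from about 0.4 to 0.9 m from the base axis. Payload 5.5 kg.
Tool frame: the origin (TCP) lies midway between the tips of the shut fingers; the grasp point (between the pads) lies 19 mm behind it (env.grasp_offset is the distance from the TCP to the grasp point, in m); z points along the fingers, y is the line along which they close (so a half turn about z gives the same grasp; the last joint's range is limited). The gripper opens to 85 mm and grips with 20 to 120 N. Pads are 22 mm wide; open, the fingers measure 114 mm over their backs; the gripper's body (76 mm by 85 mm) begins 54 mm behind the grasp point. The pads swing forward as they close: fully open they stand 13 mm farther back than shut.
Start: joints at [1.578, 0.501, -0.427, 1.55, 0.221, 1.138, -0.21], TCP at [0.164, -0.629, 0.231] pointing down, gripper open.
Joint ranges: [-2.88, 2.88], [-0.31, 2.03], [-1.54, 1.56], [0.2, 2.42], [-1.41, 4.55], [0.19, 2.02], [-2.57, 2.57]. Speed limits (rad/s): [2.57, 2.57, 3.14, 3.14, 3.14, 3.14, 3.14].

## Interface

Orientations are given as a unit quaternion [w, x, y, z].
In Python, from rig import env gives the robot as it stands.
- The arm moves only by the tool step_arm, never from a script. Its argument "commands" is a list that holds one entry, the list of rows, each a list of 7 numbers: the turn, a rotation vector about the tool's x, y, z in rad, then the shift along the tool's x, y, z in cm, then the closure, from 0 (fully open) to 1 (shut). In form: [[[ax, ay, az, tx, ty, tz, gripper], ...]]. A call has 1 to 10 rows; each row is the pose to reach, as a shift and turn from the pose commanded when the call began, along the tool's axes at that moment; what a row does not reach only later rows make up. A row lasts 1/10 s, in which the tool goes at most 50 mm and 8.59 degrees, less where a joint would pass 70% of its speed; a pose out of reach is approached as far as the arm can. A call with a gripper value outside its range is refused whole. The fingers move at their own pace and stop on an object; the grip force is fixed at half the most. Time passes only in rows, so rows that repeat a pose let the fingers close. It gives the time, the measured TCP pose, the force, the opening and the grip force at its end, in the units of the state.
- env.state(): the state, without advancing time (a new reading comes with each control period).
- env.capture(name): name is "scene" or "top" or "wrist"; returns a dict with "frame" (480x640x3 uint8, blue, green, red), "range_z" (480x640 float32, m along the optical axis (not along the pixel's ray), 0 where there is no reading), "fx", "fy", "cx", "cy" (pixels), "rvec" (rotation vector, rad) and "tvec" (3), from world to camera coordinates, as OpenCV has them. Camera axes: x right, y down, z forward; pixel columns grow to the right and rows downward; lengths in m; the calibration is good to about 2 mm. The wrist camera is an equidistant fisheye: a pixel r from the principal point sees the ray r / f radians off the axis. A picture is of the moment at which its call begins.
- env.hand_in(): hands the job in; it is judged then, once.
The state is a dict: "clock": time; "joints": joint angles; "dq": joint speeds; "joint_torque": joint torques, N m; "tcp_pos": TCP position; "tcp_rot": TCP orientation; "force": force on the tool from outside, world axes, zero at the start; "moment": the same for the moment, N m; "gripper_width": opening from 0.0 (shut) to 1.0 (fully open); "grasp_force": force on a finger pad.
Only numpy, scipy, OpenCV 4.12 (cv2) and the standard library are available. Lean on these libraries where they do the work, as an engineer would, in place of code of your own. Each camera call takes 0.05 s, during which the arm holds its last target. There are 200 camera calls.

## Working session

There is one attempt and no reset: what is moved stays moved. The work goes in short steps, Python scripts to look and compute and a tool call to move; the robot and the scene stay as the last step left them, time stands still between calls to the robot, and variables do not carry over. Pictures are saved under pics/ and viewed, at most 10 in all, crops included, and the job is handed in when it is done.

Besides the shell and the picture viewer there is one more tool, called after "Emit:" by a JSON object that holds its "method" and its "body". step_arm: Moves the arm, as the interface text tells. Its arguments: {"type":"object","properties":{"commands":{"type":"array","items":{"type":"array","items":{"type":"array","items":{"type":"number"}}}}},"required":["commands"]}

```bash
mkdir -p pics; ls; cat > h.py <<'E'
import numpy as np, cv2
from rig import env
def cam(n,save=None):
    c=env.capture(n); c['R']=cv2.Rodrigues(np.array(c['rvec'],float))[0]; c['t']=np.array(c['tvec'],float).ravel(); c['n']=n
    if save: cv2.imwrite('pics/'+save+'.png',c['frame'])
    return c
def ray(c,u,v):
    x=(np.asarray(u,float)-c['cx'])/c['fx']; y=(np.asarray(v,float)-c['cy'])/c['fy']
    if c['n']=='wrist':
        r=np.hypot(x,y)+1e-12; s=np.sin(r)/r; d=np.stack([x*s,y*s,np.cos(r)],-1)
    else: d=np.stack([x,y,np.ones_like(x)],-1)
    return -c['R'].T@c['t'], d@c['R']
def onplane(c,u,v,z):
    o,d=ray(c,u,v); k=(z-o[2])/d[...,2]; return o+d*k[...,None]
def pts(c,mask=None):
    v,u=np.nonzero((c['range_z']>0)&(mask if mask is not None else True)); o,d=ray(c,u,v)
    f=-c['R'].T@c['t']; zc=d@c['R'].T[:,2] if 0 else (d@c['R'].T)[:,2]
    return f+d*(c['range_z'][v,u]/zc)[:,None],u,v
E
python3 - <<'E'
from h import *
for n in('scene','top'): 
    c=cam(n,n+'1'); print(n,-c['R'].T@c['t'])
print(env.state())
E
```

```text
pics
scene [1.0296605  0.54029596 0.76038682]
top [ 0.29377456 -0.01567355  1.05460495]
{'clock': 0.1, 'joints': array([ 1.57819774,  0.50178496, -0.42681547,  1.55135717,  0.22078831,
        1.13827519, -0.2103005 ]), 'dq': array([-6.72790048e-04, -2.11682186e-03, -1.76164381e-03, -1.83852993e-03,
        1.17939148e-04,  1.23927099e-05,  4.53064135e-04]), 'joint_torque': array([-1.08183137e-02, -5.70804369e+01, -5.83834112e+00, -2.81749427e+01,
        1.04468130e-02,  5.64549991e-03, -4.69425424e-05]), 'tcp_pos': array([ 0.16427673, -0.62825025,  0.23033952]), 'tcp_rot': array([-8.83816961e-04,  9.91828307e-01,  1.27576733e-01, -6.97672553e-05]), 'force': array([ 0.64408332,  0.71448049, -0.03229865]), 'moment': array([0.01333325, 0.03341004, 0.05217139]), 'grasp_force': 0.0, 'gripper_width': 1.000546819194328}
```

View pics/top1.png

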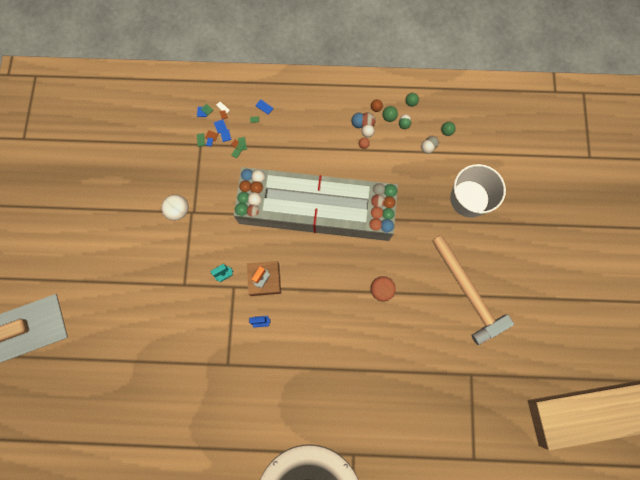

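View pics/scene1.png

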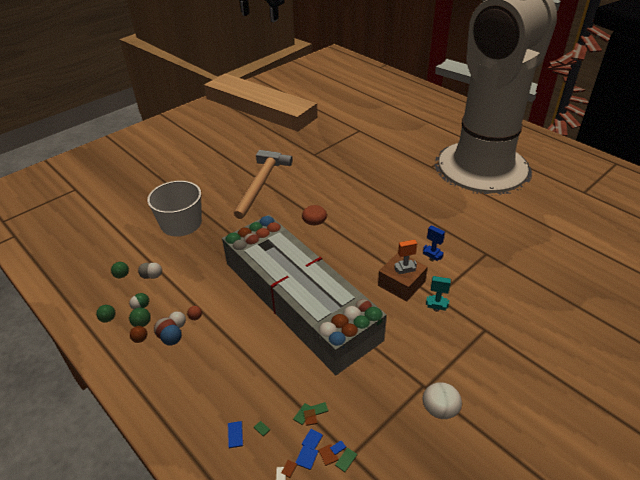

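The top view shows the orange tab at (259,273) on the holder (264,278), the beam around (316,204) and the red mark at (319,182) and (315,220). The tub is at (479,191), the stone at (383,288) and the pebble at (175,208), with the hammer on the right. The scene view agrees.

```bash
python3 - <<'E'
from h import *
for n in('top','scene'):
    c=cam(n); hsv=cv2.cvtColor(c['frame'],cv2.COLOR_BGR2HSV)
    H,S,V=cv2.split(hsv)
    win=np.zeros(H.shape,bool)
    if n=='top': win[255:300,240:285]=1
    else: win[230:290,375:430]=1
    m=(H>3)&(H<14)&(S>190)&(V>170)&win
    P,u,v=pts(c,m); print(n,'tab n',m.sum(),P.mean(0),P.min(0),P.max(0))
    T=P[P[:,2]>np.percentile(P[:,2],90)-.006]
    r=cv2.minAreaRect((T[:,:2]*1000).astype(np.float32)); print(' tab top rect',r,T[:,2].mean(), len(T))
    # holder top
    P,u,v=pts(c); 
    win2=win.ravel()[v*640+u]
    Q=P[win2&(abs(P[:,2]-.04)<.004)]; print(' holder',cv2.minAreaRect((Q[:,:2]*1000).astype(np.float32)))
    # beam concrete/steel top
    near=(abs(P[:,0]-.50)<.15)&(abs(P[:,1])<.25)
    Q=P[(P[:,2]>.064)&(P[:,2]<.09)&(P[:,0]>.33)&(abs(P[:,1]+.02)<.25)]
    r=cv2.minAreaRect((Q[:,:2]*1000).astype(np.float32)); print(' beam',r)
    a=(( H<6)|(H>174))&(S>170)&(V>60)
    if n=='top': a[:174]=0;a[232:]=0;a[:,308:]&=True;a[:,:308]=0;a[:,326:]=0
    else: a[:255]=0;a[290:]=0;a[:,:270]=0;a[:,325:]=0
    vv,uu=np.nonzero(a); W=onplane(c,uu,vv,.0715)
    P2,u2,v2=pts(c,a); k=P2[:,2]>.064; print(' mark n',k.sum(),P2[k].mean(0),P2[k].min(0),P2[k].max(0))
    Pk=P2[k]; np.save('mk_'+n,Pk); print(' fit',cv2.fitLine(Pk[:,:2].astype(np.float32),2,0,.01,.01).ravel())
    # slot: deep points inside beam
    Rr=np.array(r[0])/1000
    D=P[(np.hypot(*(P[:,:2]-Rr).T)<.08)&(P[:,2]<.06)&(P[:,2]>.03)]
    print(' deep',len(D),cv2.minAreaRect((D[:,:2]*1000).astype(np.float32)) if len(D)>5 else '')
    f=c['frame']; b=f[165:245,225:405] if n=='top' else f[210:370,215:435]
    cv2.imwrite(f'pics/b_{n}.png',cv2.resize(b,None,fx=3.6,fy=3.6,interpolation=cv2.INTER_CUBIC))
E
```

```text
top tab n 4 [0.43012729 0.11244259 0.10313957] [0.42173031 0.106787   0.10204983] [0.44052254 0.11715568 0.10469575]
 tab top rect ((431.0335998535156, 111.81095886230469), (0.8100266456604004, 21.458438873291016), 59.93879699707031) 0.10313957255948816 4
 holder ((439.9923400878906, 112.30146789550781), (66.1756591796875, 66.21875762939453), 6.817264080047607)
 beam ((498.60302734375, 26.229522705078125), (364.73974609375, 329.5648193359375), 85.47021484375)
 mark n 30 [0.60512692 0.00396836 0.07240209] [ 0.55129303 -0.00087771  0.06840293] [0.66142555 0.00851955 0.07571739]
 fit [ 0.99652874 -0.08324933  0.6051269   0.00396836]
 deep 289 ((525.54296875, 50.99163818359375), (86.08373260498047, 159.44522094726562), 42.48539352416992)
scene tab n 65 [0.43703681 0.1168272  0.10349075] [0.42161073 0.10637703 0.1010475 ] [0.45033964 0.12710858 0.10611358]
 tab top rect ((436.7135314941406, 116.91389465332031), (11.861845016479492, 30.63424301147461), 63.77423095703125) 0.10349075388583467 65
 holder ((439.764404296875, 115.67117309570312), (69.09842681884766, 67.16365814208984), 7.534061908721924)
 beam ((498.84912109375, 29.270965576171875), (368.37176513671875, 329.36474609375), 85.35682678222656)
 mark n 66 [0.60823211 0.00418444 0.0710455 ] [ 0.55281219 -0.00629694  0.06548088] [0.66035828 0.01067146 0.07464093]
 fit [ 0.99647164 -0.0839303   0.60823214  0.00418444]
 deep 114 ((456.6651611328125, 92.42214965820312), (41.547855377197266, 18.034196853637695), 10.159372329711914)
```

```bash
python3 - <<'E'
from h import *
for n in('top','scene'):
    c=cam(n);P,u,v=pts(c); hsv=cv2.cvtColor(c['frame'],cv2.COLOR_BGR2HSV)[v,u]
    a=-.0838; ex=np.array([np.cos(a),np.sin(a)]); ey=np.array([-ex[1],ex[0]])
    q=P[:,:2]-[.607,.004]; X=q@ex; Y=q@ey
    k=(abs(X)<.075)&(abs(Y)<.22)&(P[:,2]>.06)&(P[:,2]<.09)
    r=cv2.minAreaRect((P[k,:2]*1000).astype(np.float32)); print(n,'beam',r)
    t=k&(P[:,2]<.078)&(abs(Y)<.1)&(P[:,2]>.067)
    print(' X ext',np.percentile(X[t],[0,1,99,100]),' Y',np.percentile(Y[k],[0,.5,99.5,100]), 'z med',np.median(P[t,2]))
    s=(abs(X)<.03)&(abs(Y)<.09)
    for x in np.arange(-.03,.03,.003):
        b=s&(X>=x)&(X<x+.003); print('  %.4f n%d z%.4f V%.0f'%(x,b.sum(),np.median(P[b,2]) if b.any() else 0,hsv[b,2].mean() if b.any() else 0))
E
```

```text
top beam ((606.3196411132812, 5.7823333740234375), (340.839111328125, 112.08940124511719), 85.4035873413086)
 X ext [-0.05685878 -0.05511069  0.05331444  0.05485958]  Y [-0.16885243 -0.16678074  0.17009864  0.17198875] z med 0.07074053826520732
  -0.0300 n112 z0.0713 V223
  -0.0270 n118 z0.0713 V220
  -0.0240 n119 z0.0714 V223
  -0.0210 n111 z0.0715 V226
  -0.0180 n116 z0.0715 V223
  -0.0150 n114 z0.0714 V222
  -0.0120 n64 z0.0707 V210
  -0.0090 n0 z0.0000 V0
  -0.0060 n0 z0.0000 V0
  -0.0030 n48 z0.0427 V186
  -0.0000 n106 z0.0418 V182
  0.0030 n111 z0.0418 V183
  0.0060 n113 z0.0420 V183
  0.0090 n101 z0.0420 V181
  0.0120 n276 z0.0644 V178
  0.0150 n219 z0.0462 V201
  0.0180 n192 z0.0699 V198
  0.0210 n110 z0.0714 V220
  0.0240 n116 z0.0718 V220
  0.0270 n102 z0.0716 V221
scene beam ((605.5552978515625, 8.639312744140625), (343.9223937988281, 114.43824768066406), 85.46572875976562)
 X ext [-0.05903075 -0.05513625  0.05309084  0.05455519]  Y [-0.1675938  -0.16069813  0.17458922  0.17629693] z med 0.07017752194862303
  -0.0300 n111 z0.0708 V158
  -0.0270 n120 z0.0711 V154
  -0.0240 n198 z0.0697 V139
  -0.0210 n237 z0.0445 V144
  -0.0180 n244 z0.0445 V141
  -0.0150 n264 z0.0666 V129
  -0.0120 n309 z0.0631 V94
  -0.0090 n109 z0.0411 V122
  -0.0060 n104 z0.0414 V122
  -0.0030 n7 z0.0426 V131
  -0.0000 n0 z0.0000 V0
  0.0030 n0 z0.0000 V0
  0.0060 n0 z0.0000 V0
  0.0090 n5 z0.0691 V137
  0.0120 n102 z0.0705 V156
  0.0150 n123 z0.0707 V161
  0.0180 n128 z0.0706 V157
  0.0210 n127 z0.0707 V159
  0.0240 n115 z0.0708 V154
  0.0270 n137 z0.0708 V156
```

View pics/b_top.png

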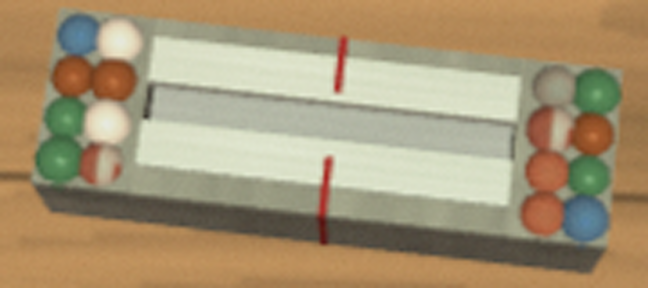

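The crop shows the slot running between its lips, with the mark crossing near x 340 (top) and 325 (bottom). Next I'll compute the move to hover over the nut.

```bash
cat >> h.py <<'E'
from scipy.spatial.transform import Rotation as Ro
def togo(pos,yawy):
    "row for tool down, tool y at world angle yawy (deg), TCP at pos"
    s=env.state(); R=Ro.from_quat(np.roll(s['tcp_rot'],-1))
    y=np.radians(yawy); ty=np.array([np.cos(y),np.sin(y),0]); tz=np.array([0,0,-1.]); tx=np.cross(ty,tz)
    T=Ro.from_matrix(np.stack([tx,ty,tz],1))
    rv=(R.inv()*T).as_rotvec(); sh=R.inv().apply(np.array(pos)-s['tcp_pos'])*100
    print(np.round(rv,3),np.round(sh,2),'F',np.round(s['force'],1),'t',s['clock'],'j',np.round(s['joints'],2))
E
python3 -c "
from h import *
togo([.5,-.2,.25],10)
togo([.437,.116,.17],63)"
```

```text
[-1.000e-03 -1.000e-03 -1.489e+00] [ 43.31 -32.98  -1.88] F [ 1.4 -0.  -0.3] t 0.3 j [ 1.58  0.5  -0.43  1.55  0.22  1.14 -0.21]
[-0.000e+00 -1.000e-03 -2.415e+00] [ 45.21 -65.14   6.14] F [ 1.4 -0.  -0.3] t 0.3 j [ 1.58  0.5  -0.43  1.55  0.22  1.14 -0.21]
```

Emit:
{"method": "step_arm", "body": {"commands": [[[0,0,-1.5,43.3,-33,-1.9,0.5],[0,0,-1.5,43.3,-33,-1.9,0.5],[0,0,-1.5,43.3,-33,-1.9,0.5],[0,0,-1.5,43.3,-33,-1.9,0.5],[0,0,-1.5,43.3,-33,-1.9,0.5],[0,0,-1.5,43.3,-33,-1.9,0.5],[0,0,-1.5,43.3,-33,-1.9,0.5],[0,0,-1.5,43.3,-33,-1.9,0.5],[0,0,-1.5,43.3,-33,-1.9,0.5],[0,0,-1.5,43.3,-33,-1.9,0.5]]]}}

```text
clock: 1.3
tcp_pos: [0.4732, -0.2338, 0.2492]
tcp_rot: [0.001, 0.637, 0.771, -0.0]
force: [1.9, 0.2, -0.1]
gripper_width: 0.501
grasp_force: 0.0
```

```bash
python3 -c "
from h import *
togo([.437,.116,.17],63)"
```

```text
[-0.     0.001 -0.909] [35.04  3.07  7.88] F [ 1.9  0.2 -0.1] t 1.3 j [ 1.16  0.36 -0.93  1.83  0.32  1.11  0.31]
```

Emit:
{"method": "step_arm", "body": {"commands": [[[0,0,-0.91,35,3,3,0.5],[0,0,-0.91,35,3,3,0.5],[0,0,-0.91,35,3,3,0.5],[0,0,-0.91,35,3,3,0.5],[0,0,-0.91,35,3,3,0.5],[0,0,-0.91,35,3,3,0.5],[0,0,-0.91,35,3,7.9,0.5],[0,0,-0.91,35,3,7.9,0.5],[0,0,-0.91,35,3,7.9,0.5],[0,0,-0.91,35,3,7.9,0.5]]]}}

```text
clock: 2.3
tcp_pos: [0.4374, 0.1144, 0.1699]
tcp_rot: [-0.0, 0.235, 0.972, -0.0]
force: [0.6, 0.1, -0.3]
gripper_width: 0.501
grasp_force: 0.0
```

```bash
python3 - <<'E'
from h import *
togo([.437,.116,.17],63)
c=cam('wrist','w1'); print(-c['R'].T@c['t'], c['R'],c['fx'])
E
```

```text
[-0.    -0.    -0.003] [ 0.11  0.13 -0.01] F [ 0.6  0.1 -0.3] t 2.3 j [ 0.65  0.41 -1.14  2.07  0.47  0.94  0.35]
[0.37004295 0.14923301 0.31364875] [[ 4.58209596e-01  8.88843889e-01 -7.11775413e-04]
 [ 8.49346373e-01 -4.37611814e-01  2.95138338e-01]
 [ 2.62020427e-01 -1.35839763e-01 -9.55454266e-01]] 371.64829954431775
```

View pics/w1.png

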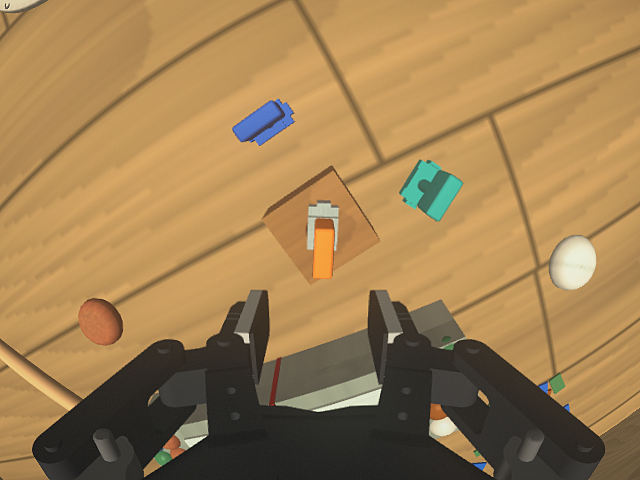

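The wrist view has the tab at (324,250), near-aligned between the open fingers at (258,335) and (378,330). The neighbours are well clear of the fingers.

```bash
python3 - <<'E'
from h import *
c=cam('wrist'); H,S,V=cv2.split(cv2.cvtColor(c['frame'],cv2.COLOR_BGR2HSV))
m=(H>3)&(H<16)&(S>200)&(V>150); m[:205]=0;m[285:]=0;m[:,:300]=0;m[:,345:]=0
P,u,v=pts(c,m); print(m.sum(),P.min(0),P.max(0))
T=P[(P[:,2]>.1025)]; r=cv2.minAreaRect((T[:,:2]*1000).astype(np.float32)); print(r,len(T))
d=cv2.fitLine(T[:,:2].astype(np.float32),2,0,.01,.01).ravel(); a=np.degrees(np.arctan2(d[1],d[0])); print(a)
st=(S<60)&(V>110); st[:195]=0; st[255:]=0; st[:,:300]=0; st[:,:]&=True; st[:,345:]=0
P,u,v=pts(c,st); T=P[abs(P[:,2]-.052)<.005]; print('bar',len(T),cv2.minAreaRect((T[:,:2]*1000).astype(np.float32)))
E
```

```text
65 [0.42085503 0.1147316  0.08563449] [0.45146769 0.12985114 0.10847847]
((436.3298034667969, 118.31673431396484), (11.008997917175293, 29.576480865478516), 59.78799057006836) 58
-18.56081
bar 668 ((435.5997314453125, 118.59846496582031), (21.549283981323242, 37.01017379760742), 60.370033264160156)
```

```bash
python3 -c "
from h import *
togo([.4363,.1182,.100],60.1)
togo([.4363,.1182,.073],60.1)"
```

```text
[0.    0.001 0.044] [0.43 0.34 7.05] F [-0.1 -0.2  0.7] t 2.4 j [ 0.65  0.41 -1.14  2.07  0.47  0.94  0.35]
[0.    0.001 0.044] [0.43 0.34 9.75] F [-0.1 -0.2  0.7] t 2.4 j [ 0.65  0.41 -1.14  2.07  0.47  0.94  0.35]
```

Emit:
{"method": "step_arm", "body": {"commands": [[[0,0,0.045,0.4,0.3,3,0.5],[0,0,0.045,0.4,0.3,6,0.5],[0,0,0.045,0.4,0.3,8.5,0.5],[0,0,0.045,0.4,0.3,9.7,0.5],[0,0,0.045,0.4,0.3,9.7,0.8],[0,0,0.045,0.4,0.3,9.7,1],[0,0,0.045,0.4,0.3,9.7,1],[0,0,0.045,0.4,0.3,9.7,1],[0,0,0.045,0.4,0.3,9.7,1]]]}}

```text
clock: 3.3
tcp_pos: [0.4364, 0.1188, 0.0739]
tcp_rot: [0.001, 0.258, 0.966, 0.0]
force: [-0.3, -1.6, 7.2]
gripper_width: 0.135
grasp_force: 59.5
```

```bash
python3 -c "
from h import *
togo([.607,.004,.165],-4.8)"
```

```text
[2.000e-03 1.000e-03 1.133e+00] [-20.53  -1.45  -9.06] F [-0.3 -1.6  7.2] t 3.3 j [ 0.46  0.56 -0.95  2.14  0.67  0.77  0.13]
```

Emit:
{"method": "step_arm", "body": {"commands": [[[0,0,0,0,0,-4,1],[0,0,0,0,0,-9.1,1],[0,0,1.13,-20.5,-1.4,-9.1,1],[0,0,1.13,-20.5,-1.4,-9.1,1],[0,0,1.13,-20.5,-1.4,-9.1,1],[0,0,1.13,-20.5,-1.4,-9.1,1],[0,0,1.13,-20.5,-1.4,-9.1,1],[0,0,1.13,-20.5,-1.4,-9.1,1],[0,0,1.13,-20.5,-1.4,-9.1,1],[0,0,1.13,-20.5,-1.4,-9.1,1]]]}}

```text
clock: 4.3
tcp_pos: [0.6059, 0.0048, 0.1638]
tcp_rot: [-0.0, 0.737, 0.676, 0.0]
force: [-0.1, 0.3, -0.3]
gripper_width: 0.131
grasp_force: 59.3
```

Emit:
{"method": "step_arm", "body": {"commands": [[[0,0,0,0,0,0,1],[0,0,0,0,0,0,1]]]}}

```text
clock: 4.5
tcp_pos: [0.606, 0.0048, 0.1639]
tcp_rot: [0.0, 0.734, 0.679, -0.0]
force: [0.2, -0.3, -1.2]
gripper_width: 0.129
grasp_force: 59.3
```

```bash
python3 - <<'E'
from h import *
togo([.607,.004,.165],-4.8)
c=cam('wrist','w2')
E
```

```text
[0.    0.    0.006] [-0.07  0.11 -0.11] F [ 0.2 -0.3 -1.2] t 4.5 j [ 0.47  0.56 -0.71  1.72  0.42  1.02 -0.47]
```

View pics/w2.png

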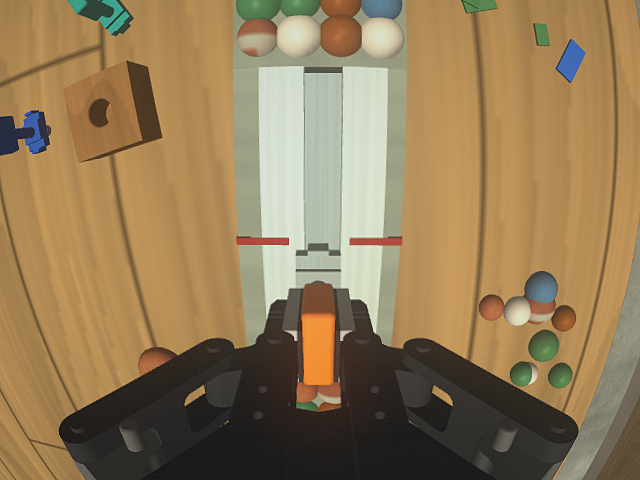

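The wrist view shows the slot edges at columns 304 and 341 and the mark at row 241. The nut bar hangs lengthwise, at about columns 296–342 near row 260.

```bash
python3 - <<'E'
from h import *
c=cam('wrist'); s=env.state(); g=cv2.cvtColor(c['frame'],cv2.COLOR_BGR2GRAY).astype(float)
g=cv2.GaussianBlur(g,(3,3),0); gx=np.diff(g,axis=1)
def sub(r,a,b,sg):
    k=sg*gx[r,a:b]; i=k.argmax(); w=np.clip(k[max(i-1,0):i+2],0,None); return a+.5+(w*(max(i-1,0)+np.arange(len(w)))).sum()/w.sum()
rows=np.arange(95,232,4)
def line(u,z):
    W=onplane(c,np.array(u),rows,z); p=np.polyfit(W[:,1],W[:,0],1); e=W[:,0]-np.polyval(p,W[:,1]); k=abs(e)<.0015; p=np.polyfit(W[k,1],W[k,0],1); return p,k.sum()
L=line([sub(r,292,318,-1) for r in rows],.073); R=line([sub(r,330,352,1) for r in rows],.073)
LB=line([sub(r,295,318,-1) for r in rows],.064)
for q in(L,R): print('slope deg',np.degrees(np.arctan(q[0][0])),'x at y=.004',np.polyval(q[0],.004),q[1])
red=(lambda h:((h[...,0]<6)|(h[...,0]>174))&(h[...,1]>150)&(h[...,2]>90))(cv2.cvtColor(c['frame'],cv2.COLOR_BGR2HSV)); red[:230]=0;red[252:]=0
for a,b in((236,290),(350,403)):
    m=red.copy(); m[:,:a]=0;m[:,b:]=0; v,u=np.nonzero(m); W=onplane(c,u,v,.0725); print('mark',W.mean(0),len(u),W[:,0].min(),W[:,0].max())
print('tcp',s['tcp_pos'])
print(np.round(g[262,285:355]).astype(int)); print(np.round(g[180,290:355]).astype(int))
cv2.imwrite('pics/w3.png',cv2.resize(c['frame'][225:315,270:370],None,fx=6,fy=6,interpolation=cv2.INTER_NEAREST))
E
```

```text
slope deg 4.782465535147413 x at y=.004 0.5955544600052894 35
slope deg 4.7191087663724645 x at y=.004 0.6204277417997774 35
mark [0.56796454 0.0086641  0.0725    ] 368 0.5507935008614949 0.5857255035021681
mark [0.64438856 0.0022919  0.0725    ] 325 0.6265922589785949 0.6613514133761159
tcp [0.60602357 0.00470072 0.1637943 ]
[216 218 220 222 222 221 221 221 220 217 205 189 183 183 182 183 186 186
 186 186 186 187 187 187 186 185 183 184 186 187 186 184 182 181 182 185
 186 185 183 182 181 182 182 183 183 182 181 181 182 181 182 182 182 180
 183 196 212 221 222 221 219 218 216 216 216 216 218 220 221 221]
[225 224 223 222 221 221 221 222 222 223 223 225 219 197 179 183 189 186
 185 186 187 187 187 187 185 184 184 184 186 189 190 188 186 188 188 187
 185 186 188 190 190 190 191 190 187 185 186 187 189 184 174 181 207 222
 223 223 222 221 220 219 218 218 218 220 221]
```

View pics/w3.png

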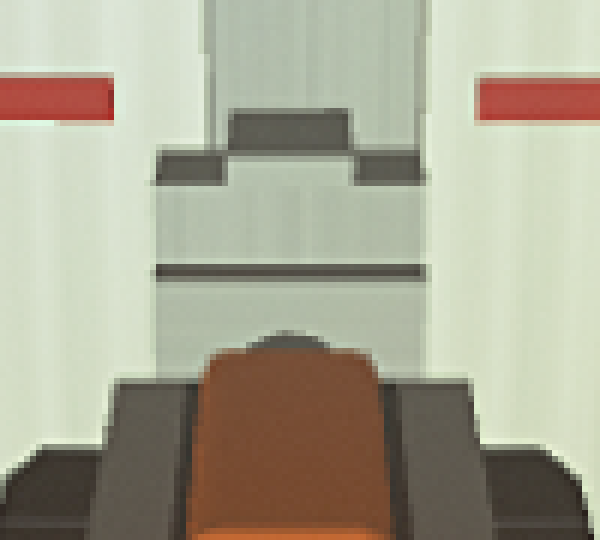

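The crop shows the bar's edges at columns 295.8 and 340.8 around row 263, with the bar parallel to the slot.

```bash
python3 - <<'E'
from h import *
c=cam('wrist'); s=env.state(); g=cv2.cvtColor(c['frame'],cv2.COLOR_BGR2GRAY).astype(float)
gx=np.diff(cv2.GaussianBlur(g,(3,3),0),axis=1)
for z in(.142,):
  C=[]
  for r in (258,261,264,267,273,276,279):
    l=gx[r,290:303].argmin()+290.5; q=gx[r,334:348].argmax()+334.5
    # subpixel by centroid
    f=lambda a,sg:(lambda k:(k*np.arange(a-2,a+3)).sum()/k.sum()+.5)(np.clip(sg*gx[r,a-2:a+3],0,None))
    l=f(int(l),-1); q=f(int(q),1)
    W=onplane(c,np.array([l,q]),np.array([r,r]),z); d=W[1]-W[0]; C.append(W.mean(0)); print(r,round(l,2),round(q,2),np.linalg.norm(d),W.mean(0))
  C=np.array(C); p=np.polyfit(C[:,1],C[:,0],1); print('axis deg',np.degrees(np.arctan(p[0])))
y=s['tcp_pos'][1]; xc=(C[:,0]-.083*(C[:,1]-y)).mean(); print('bar centre x at tcp y',xc,s['tcp_pos'])
sl=.608+.083*(y-.004); print('need shift in x',sl-xc)
# front tip along y: bar front end (row of front dark end) at z top
print(onplane(c,np.array([318.,318.]),np.array([243.,250.3]),.142))
E
```

```text
258 294.99 340.5 0.021626785330422373 [0.60649892 0.01924124 0.142     ]
261 295.07 340.44 0.02162485610277427 [0.6063817  0.01772051 0.142     ]
264 295.16 340.45 0.021647602846242238 [0.60628218 0.01618896 0.142     ]
267 295.16 340.23 0.021610473143626404 [0.60610582 0.01465399 0.142     ]
273 295.02 340.81 0.02208845718303377 [0.60596093 0.01153614 0.142     ]
276 294.98 340.77 0.02215595705373269 [0.60581633 0.00996754 0.142     ]
279 295.01 340.56 0.0221133060659065 [0.60564419 0.00839051 0.142     ]
axis deg 4.323610606307012
bar centre x at tcp y 0.6053290199985893 [0.60600868 0.00468516 0.16374611]
need shift in x 0.0027278484250472523
[[0.60721991 0.02670636 0.142     ]
 [0.60693077 0.02310083 0.142     ]]
```

Emit:
{"method": "step_arm", "body": {"commands": [[[0,0,0.004,0.06,0.27,0,1],[0,0,0.004,0.06,0.27,2,1],[0,0,0.004,0.06,0.27,4,1],[0,0,0.004,0.06,0.27,5.2,1],[0,0,0.004,0.06,0.27,5.2,1],[0,0,0.004,0.06,0.27,5.2,1]]]}}

```text
clock: 5.25
tcp_pos: [0.6091, 0.0053, 0.112]
tcp_rot: [-0.0, 0.736, 0.677, 0.0]
force: [-0.3, 0.1, -1.7]
gripper_width: 0.128
grasp_force: 59.2
```

```bash
python3 - <<'E'
from h import *
togo([.6087,.0053,.090],-4.75)
c=cam('wrist')
cv2.imwrite('pics/w4.png',cv2.resize(c['frame'][215:345,240:400],None,fx=4.5,fy=4.5,interpolation=cv2.INTER_NEAREST))
E
```

```text
[ 0.    -0.    -0.001] [-0.01 -0.04  2.2 ] F [-0.3  0.1 -1.7] t 5.25 j [ 0.44  0.63 -0.67  1.75  0.47  0.93 -0.51]
```

View pics/w4.png

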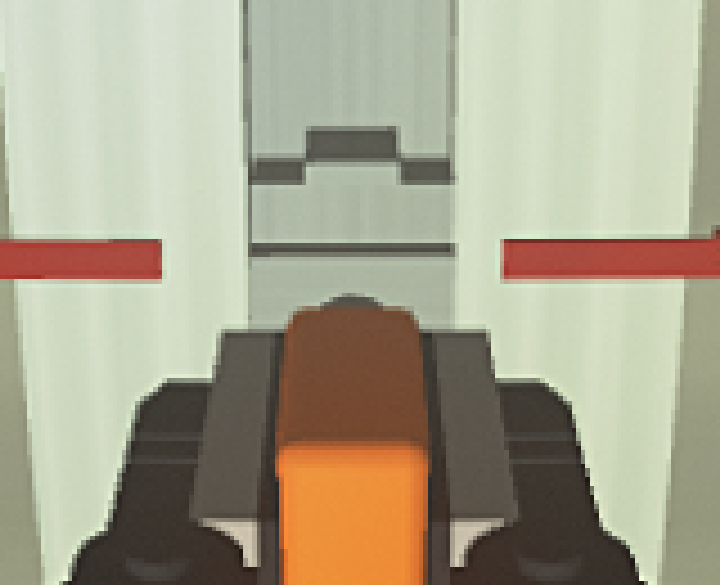

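The bar (columns 249–455 in the crop) is centred over the slot (243–457) within a few tenths of a millimetre. I'll lower it slowly.

Emit:
{"method": "step_arm", "body": {"commands": [[[0,0,0,0,-0.02,0.2,1],[0,0,0,0,-0.02,0.4,1],[0,0,0,0,-0.02,0.5,1],[0,0,0,0,-0.02,0.6,1],[0,0,0,0,-0.02,0.7,1],[0,0,0,0,-0.02,0.7,1]]]}}

```text
clock: 5.9
tcp_pos: [0.6086, 0.005, 0.1046]
tcp_rot: [-0.0, 0.736, 0.677, -0.0]
force: [1.0, -0.5, -1.0]
gripper_width: 0.129
grasp_force: 59.2
```

Emit:
{"method": "step_arm", "body": {"commands": [[[0,0,0,0,0,0.1,1],[0,0,0,0,0,0.2,1],[0,0,0,0,0,0.3,1],[0,0,0,0,0,0.4,1],[0,0,0,0,0,0.5,1],[0,0,0,0,0,0.6,1],[0,0,0,0,0,0.7,1],[0,0,0,0,0,0.7,1]]]}}

```text
clock: 6.7
tcp_pos: [0.6085, 0.005, 0.0976]
tcp_rot: [-0.0, 0.736, 0.677, -0.0]
force: [-0.3, -0.6, -0.9]
gripper_width: 0.131
grasp_force: 59.2
```

Now into the spring range: first touch is expected at TCP ≈ 0.0935.

Emit:
{"method": "step_arm", "body": {"commands": [[[0,0,0,0,0,0.2,1],[0,0,0,0,0,0.4,1],[0,0,0,0,0,0.6,1],[0,0,0,0,0,0.7,1],[0,0,0,0,0,0.8,1],[0,0,0,0,0,0.8,1]]]}}

```text
clock: 7.3
tcp_pos: [0.6088, 0.0051, 0.09]
tcp_rot: [0.0, 0.736, 0.677, 0.0]
force: [-1.7, 0.1, 4.1]
gripper_width: 0.129
grasp_force: 60.0
```

Emit:
{"method": "step_arm", "body": {"commands": [[[0,0,0,0,0,0.1,1],[0,0,0,0,0,0.2,1],[0,0,0,0,0,0.3,1],[0,0,0,0,0,0.4,1],[0,0,0,0,0,0.5,1],[0,0,0,0,0,0.57,1],[0,0,0,0,0,0.57,1],[0,0,0,0,0,0.57,1]]]}}

```text
clock: 8.1
tcp_pos: [0.6089, 0.0051, 0.0844]
tcp_rot: [0.0, 0.736, 0.677, 0.0]
force: [-2.3, -0.5, 6.6]
gripper_width: 0.13
grasp_force: 60.5
```

```bash
python3 -c "
from h import *
togo([.6087,.0053,.0842],-94.75);togo([.6087,.0053,.0842],-4.75)"
```

```text
[ 0.   -0.    1.57] [ 0.02 -0.02  0.02] F [-2.3 -0.5  6.6] t 8.1 j [ 0.43  0.66 -0.65  1.76  0.5   0.89 -0.53]
[ 0.     0.    -0.001] [ 0.02 -0.02  0.02] F [-2.3 -0.5  6.6] t 8.1 j [ 0.43  0.66 -0.65  1.76  0.5   0.89 -0.53]
```

Emit:
{"method": "step_arm", "body": {"commands": [[[0,0,-0.1,0,0,0,1],[0,0,-0.2,0,0,0,1],[0,0,-0.3,0,0,0,1],[0,0,-0.4,0,0,0,1],[0,0,-0.5,0,0,0,1],[0,0,-0.5,0,0,0,1]]]}}

```text
clock: 8.7
tcp_pos: [0.6096, 0.0052, 0.0847]
tcp_rot: [0.001, 0.545, 0.839, 0.001]
force: [-0.9, -1.2, 6.5]
gripper_width: 0.128
grasp_force: 60.6
```

```bash
python3 -c "
from h import *
togo([.6087,.0053,.0842],85.25);print(env.state()['moment'])"
```

```text
[ 2.000e-03  1.000e-03 -1.069e+00] [ 0.04 -0.08  0.05] F [-0.9 -1.2  6.5] t 8.7 j [ 0.5   0.7  -0.76  1.76  0.6   0.92 -0.1 ]
[-0.10325242  0.12461822  0.03281107]
```

Emit:
{"method": "step_arm", "body": {"commands": [[[0,0,-0.12,0.04,-0.08,0.03,1],[0,0,-0.24,0.04,-0.08,0.03,1],[0,0,-0.36,0.04,-0.08,0.03,1],[0,0,-0.48,0.04,-0.08,0.03,1],[0,0,-0.6,0.04,-0.08,0.03,1],[0,0,-0.72,0.04,-0.08,0.03,1],[0,0,-0.84,0.04,-0.08,0.03,1],[0,0,-0.96,0.04,-0.08,0.03,1],[0,0,-1.07,0.04,-0.08,0.03,1],[0,0,-1.07,0.04,-0.08,0.03,1]]]}}

```text
clock: 9.7
tcp_pos: [0.6091, 0.0052, 0.0844]
tcp_rot: [0.001, 0.041, 0.999, 0.0]
force: [-0.2, -1.2, 7.3]
gripper_width: 0.127
grasp_force: 60.5
```

```bash
python3 -c "
from h import *
togo([.6083,.0053,.0842],85.25);print(env.state()['moment'])"
```

```text
[0.001 0.002 0.001] [0.08 0.   0.02] F [-0.2 -1.2  7.3] t 9.7 j [ 0.64  0.81 -0.99  1.76  0.79  1.02  0.84]
[-0.14660419  0.02170502 -0.00574172]
```

Emit:
{"method": "step_arm", "body": {"commands": [[[0,0,0,0.08,0,0,1],[0,0,0,0.08,0,-0.1,1],[0,0,0,0.08,0,-0.2,1],[0,0,0,0.08,0,-0.3,1],[0,0,0,0.08,0,-0.4,1],[0,0,0,0.08,0,-0.45,1],[0,0,0,0.08,0,-0.45,1]]]}}

```text
clock: 10.4
tcp_pos: [0.6082, 0.0053, 0.0888]
tcp_rot: [0.001, 0.042, 0.999, 0.0]
force: [3.1, -0.2, 3.7]
gripper_width: 0.13
grasp_force: 60.2
```

Emit:
{"method": "step_arm", "body": {"commands": [[[0,0,0,0,0,-0.05,1],[0,0,0,0,0,-0.09,1],[0,0,0,0,0,-0.09,1]]]}}

```text
clock: 10.7
tcp_pos: [0.6071, 0.0053, 0.0892]
tcp_rot: [0.0, 0.042, 0.999, 0.0]
force: [2.9, 0.6, 3.5]
gripper_width: 0.134
grasp_force: 60.2
```

Emit:
{"method": "step_arm", "body": {"commands": [[[0,0,0,0,0,0,0.6],[0,0,0,0,0,0,0.6],[0,0,0,0,0,0,0.6],[0,0,0,0,0,-2,0.6],[0,0,0,0,0,-5,0.6],[0,0,0,0,0,-9,0.6],[0,0,0,0,0,-11,0.6],[0,0,0,0,0,-11,0.6],[0,0,0,0,0,-11,0.6]]]}}

```text
clock: 11.6
tcp_pos: [0.607, 0.0051, 0.2002]
tcp_rot: [0.001, 0.042, 0.999, -0.0]
force: [-0.5, 0.4, -0.1]
gripper_width: 0.4
grasp_force: 0.0
```

```bash
python3 - <<'E'
from h import *
c=cam('wrist','w5'); H,S,V=cv2.split(cv2.cvtColor(c['frame'],cv2.COLOR_BGR2HSV))
m=(H>3)&(H<16)&(S>180)&(V>100); n,l,st,ce=cv2.connectedComponentsWithStats(m.astype(np.uint8)); 
P,u,v=pts(c,m); k=(np.hypot(P[:,0]-.608,P[:,1]-.005)<.03)&(P[:,2]>.09); T=P[k]; print(k.sum(),T.min(0),T.max(0))
T=T[T[:,2]>.117]; print(T[:,2].mean(),cv2.minAreaRect((T[:,:2]*1000).astype(np.float32)))
print(env.state()['force'])
E
```

```text
362 [ 0.59285815 -0.00142617  0.11983328] [0.6234601  0.01177195 0.12447998]
0.12236607853451328 ((608.0950317382812, 5.2755937576293945), (10.838458061218262, 30.225791931152344), 84.69971466064453)
[-0.21002881 -0.03438776 -0.01442371]
```

View pics/w5.png

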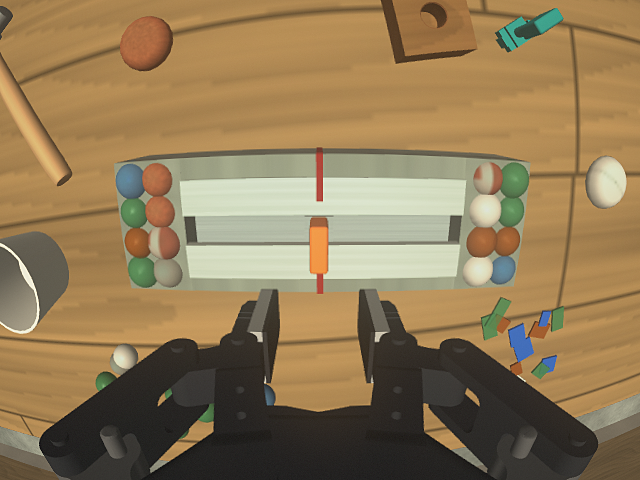

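The tab at (318,247) stands upright across the slot, in line with the red mark. Its top is at 122 mm, where the locked height should put it at 121.5 mm, and the gripper is clear.

```bash
python3 -c "
from rig import env
print(env.hand_in())"
```

```text
the job is handed in; nothing more can be done
None
```

I locked the nut across the slot at the red mark, released it and handed the job in at about 12 s; the last camera check put it upright, in line with the mark and about 1 mm from its nominal height, but the hand-in gave no verdict.

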